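Wind a ratchet clamp onto a pine offcut and leave it caught on the right tooth

TASK

Stand the pine offcut flat in the bay of the ratchet clamp, lengthwise between the black jaw face and the white sprung anvil, and let go of it. Then wind the orange knob clockwise until you feel the offcut begin to press on the anvil, and go on until the red pawl catches on the second tooth after that point, so that the offcut stays clamped when you let go; wind no further, and leave the other things on the bench where they are.

Things in the scene. Friction and masses are not known exactly. Their poses are not given: they have to be found in the camera images.
- ratchet_clamp: Ratchet clamp screwed to the bench. Origin on the underside, z up, +y = clamping direction. In this frame: grey plate 100 mm wide in x, y = -190 to +165 mm, top at z = 12 mm; knob axis at x = 0, y = -115 mm; blue gear housing 64 x 62 mm round that axis; blue jaw with a black face, between knob and bay, up to z = 49 mm.
- bay (a point): On the plate's top (12 mm above the bench), at x = 0, y = +40 mm of the clamp frame, with the clamp's axes. The bay runs from the jaw's black face to the white anvil plate (70 mm wide, up to 46 mm above the bench). The anvil stands on two springs before a fence bolted at an adjustable place that is not measured: its face lies somewhere from y = +78 to +98 mm of the clamp frame.
- pine_block: Loose pine offcut, 30 x 60 x 30 mm along its x, y, z (about 35 to 70 g). Origin at the centre of its underside. In the clamp it stands flat on the plate, its 60 mm length along the clamp's y, either way round.
- jaw: Blue jaw, 44 mm wide, up to 49 mm above the bench, with a black rubber face. Origin in the middle of the black face, 13 mm above the bench; axes as the clamp's. Knob at 0: face at y = 0 of the clamp frame; it moves to +y by 4.8 mm per tooth (11.46 mm per rad of knob), pushing the offcut along. The anvil gives way 1 mm per 1.9 N (20 mm travel, no preload).
- ratchet_wheel (a joint): Turn of knob and ratchet wheel (76 mm across, 15 teeth), rad, growing clockwise from above (winding). The pawl catches at multiples of 0.4189 (within 0.05) and stops turning back; wind 0.14 past a catch, then let it back onto it. Unloaded it stays where it is let go. Starts at 0.1 to 0.85; limit 5.2. Unloaded it takes 0.02 to 0.05 N m; the anvil adds 0.104 N m per tooth wound.
- knob_grip (a point): On the vertical axis of the orange wing knob, 73.5 mm above the bench, a good grip height. The grip is an upright bar 16 mm thick, 52 mm long, its top 90 mm above the bench; below it a hub and the wheel, top 41.5 mm above the bench. The point's y axis lies along the 52 mm (parallel to the clamp's y at wheel angle 0), so fingers close along its x. It turns with the knob.
- pawl (a joint): Red sprung pawl at the clamp's -y end, in the plane of the wheel: 0 rad when seated in a tooth gap, up to about 0.2 rad as it rides over a tooth tip. As it snaps off a tooth tip it can push the knob forward for a moment by up to 0.4 N m. Nothing need be done to it.
- wax_tin: Bystander: blue and yellow tin, 57 mm across, 34 mm high, origin at the centre of its underside.
- small_tin: Bystander: dark tin, 53 mm across, 50 mm high, origin at the centre of its underside.
- chisel: Bystander: wooden-handled chisel, 245 mm long, lying flat along its own y axis, origin under its middle.

How it is judged:
By the outcome, as a careful person would: the job done as asked, in the order asked, and still so for the second after the job is handed in, with the robot touching nothing.
It also fails if it takes over 72 s, if anything falls off the work surface, if the arm or the gripper's body presses on something with over 40 N, if the wrist force passes 120 N, or if a joint passes its speed limit or range.

ROBOT

A 6-joint arm with a two-finger parallel gripper is mounted at the origin on a cart in front of the work surface, level with it; the furniture and walls round the work are solid. World frame = base frame: x ahead of the robot, y to its left, z up, the work surface at z = 0. Lengths are in m, angles in rad, forces in N, time in s.
With the tool pointing down it reaches from about 0.35 to 0.85 m from the base axis. Payload 8.1 kg.
Tool frame: the origin (TCP) lies on the centre line of the jaws, within the pads' length; the fingertips stand manip.tip_reach ahead of it and the grasp point (between the pads) is the TCP (manip.tip_reach is the distance from the TCP to the fingertips, in m); z points along the fingers, y is the line along which they close (so a half turn about z gives the same grasp; the last joint's range is limited). The gripper opens to 93 mm and grips with 3 to 60 N. Pads are 15 mm wide; open, the fingers measure 128 mm over their backs; the gripper's body (75 mm by 188 mm) begins 65 mm behind the grasp point.
Start: joints at [1.191, 0.13, 1.488, -0, 1.523, -0.085], TCP at [0.174, 0.574, 0.202] pointing down, gripper open.
Joint ranges: [-2.96, 2.96], [-0.89, 2.26], [0.02, 2.5], [-1.34, 4.48], [0, 2.73], [-2.66, 2.66]. Speed limits (rad/s): [2.39, 2.39, 2.79, 3.14, 3.14, 3.14].

INTERFACE

Orientations are given as a 3x3 rotation matrix whose columns are the frame's x, y, z axes.
In Python, from workcell import manip gives the robot as it stands.
- The arm moves only by the tool apply_moves, never from a script. Its argument "rows" is a list that holds one entry, the list of rows, each a list of 7 numbers: the shift along the tool's x, y, z in cm, then the turn, a rotation vector about the tool's x, y, z in degrees, then the opening, from 0 (shut) to 1 (fully open). In form: [[[dx, dy, dz, wx, wy, wz, fingers], ...]]. A call has 1 to 10 rows; each row shifts and turns the commanded pose from where the row before left it, along the tool's axes as they then stand; what a row does not reach is not made up. A row lasts 1/10 s, in which the tool goes at most 50 mm and 8.59 degrees, less where a joint would pass 70% of its speed; a pose out of reach is approached as far as the arm can. A call is refused whole if a number of a shift passes 5 or a number of a turn 8.59, either way. A call with a gripper value outside its range is refused whole. The fingers move at their own pace and stop on an object; "force" is the grip in N (left out, the last holds). Time passes only in rows, so rows that do not move let the fingers close. It gives the time, the measured TCP pose, the force, the opening and the grip force at its end, in the units of the state.
- manip.get_obs(): the state, without advancing time (a new reading comes with each control period).
- manip.read_camera(name): name is "scene" or "top"; returns (picture, depth): 480x640x3 uint8, blue, green, red; 480x640 float32, m along the optical axis (not along the pixel's ray), 0 where there is no reading.
- manip.camera_info(name): a dict with "vfov" (degrees; the focal length in pixels is half the picture's height over the tangent of half this angle, whatever the lens; pixels are square), "cx", "cy" (the principal point, pixels), "rvec" (rotation vector, rad) and "tvec" (3), from world to camera coordinates, as OpenCV has them. Camera axes: x right, y down, z forward; pixel columns grow to the right and rows downward; lengths in m; the calibration is good to about 2 mm. A picture is of the moment at which its call begins. camera_info takes no time and is no camera call.
- manip.close_job(): hands the job in; it is judged then, once.
The state is a dict: "clock": time; "joint_positions": joint angles; "joint_velocities": joint speeds; "tau": joint torques, N m; "ee_pos": TCP position; "orientation": TCP orientation; "force": force on the tool from outside, world axes, zero at the start; "moment": the same for the moment, N m; "finger_gap": finger opening in m; "finger_force": force on a finger pad.
Only numpy, scipy, OpenCV 4.12 (cv2) and the standard library are available. Lean on these libraries where they do the work, as an engineer would, in place of code of your own. Each camera call takes 0.05 s, during which the arm holds its last target. There are 200 camera calls.

## Working session

There is one attempt and no reset: what is moved stays moved. The work goes in short steps, Python scripts to look and compute and a tool call to move; the robot and the scene stay as the last step left them, time stands still between calls to the robot, and variables do not carry over. Pictures are saved under pics/ and viewed, at most 10 in all, crops included, and the job is handed in when it is done.

Besides the shell and the picture viewer there is one more tool, called after "Emit:" as name([rows], argument=value, ...), one row to a line, values as JSON. apply_moves: Moves the arm, as the interface text tells. Its arguments: {"type":"object","properties":{"rows":{"type":"array"},"force":{"type":"number"}},"required":["rows"]}

```bash
mkdir -p pics
cat > h.py <<'E'
import numpy as np, cv2
from workcell import manip
def cam(n):
    i=manip.camera_info(n); f=240/np.tan(np.radians(i["vfov"])/2)
    R=cv2.Rodrigues(np.array(i["rvec"],float))[0]; return f,i["cx"],i["cy"],R,np.array(i["tvec"],float).ravel(),i
def ray(n,uv,z):
    f,cx,cy,R,t,_=cam(n); uv=np.atleast_2d(uv).astype(float)
    d=np.c_[(uv[:,0]-cx)/f,(uv[:,1]-cy)/f,np.ones(len(uv))]@R; o=-R.T@t
    return o+d*((z-o[2])/d[:,2])[:,None]
def cloud(n,dep):
    f,cx,cy,R,t,_=cam(n); v,u=np.mgrid[:480,:640]
    p=np.stack([(u-cx)/f*dep,(v-cy)/f*dep,dep],-1); return (p-t)@R
def proj(n,P):
    f,cx,cy,R,t,_=cam(n); q=np.atleast_2d(P)@R.T+t; return np.c_[f*q[:,0]/q[:,2]+cx,f*q[:,1]/q[:,2]+cy]
E
python3 - <<'E'
from h import *
for n in("scene","top"):
    im,d=manip.read_camera(n); cv2.imwrite(f"pics/{n}0.png",im); np.save(f"{n}0.npy",d); c=cam(n); print(c[5],-c[3].T@c[4])
print(manip.tip_reach, manip.get_obs())
E
```

```text
{'vfov': 56.32685797919512, 'cx': 313.7250792852103, 'cy': 244.13150062827737, 'rvec': array([ 1.96444847, -0.79135965,  0.49570956]), 'tvec': array([-0.37464946,  0.28966907,  0.61406184])} [-0.02075089 -0.53539072  0.56059657]
{'vfov': 47.589733556131314, 'cx': 318.48528014307925, 'cy': 243.14306147155494, 'rvec': array([ 2.17491782, -2.19041767,  0.04165424]), 'tvec': array([0.09956657, 0.5973542 , 1.07108459])} [0.5352242  0.07433452 1.10543077]
0.019 {'clock': 0.1, 'joint_positions': array([ 1.19061817e+00,  1.31097480e-01,  1.48914346e+00, -9.05855350e-06,
        1.52303377e+00, -8.54041266e-02]), 'joint_velocities': array([-0.00119615, -0.00338187, -0.00201818,  0.00043242, -0.00212146,
       -0.00095698]), 'tau': array([ 7.18502974e-05, -5.61333954e+01, -4.93101668e+01,  7.70452595e-02,
        2.89845042e-02, -6.03157929e-06]), 'ee_pos': array([0.17409609, 0.57361867, 0.2012001 ]), 'orientation': array([[-9.56867902e-01,  2.90522698e-01, -6.15784870e-04],
       [ 2.90523319e-01,  9.56866632e-01, -1.56531179e-03],
       [ 1.34465390e-04, -1.67669647e-03, -9.99998585e-01]]), 'force': array([ 0.42724582, -0.27640271,  0.48783904]), 'moment': array([0.01127704, 0.02500707, 0.02626862]), 'finger_force': 0.0, 'finger_gap': 0.09290357578418314}
```

View pics/top0.png

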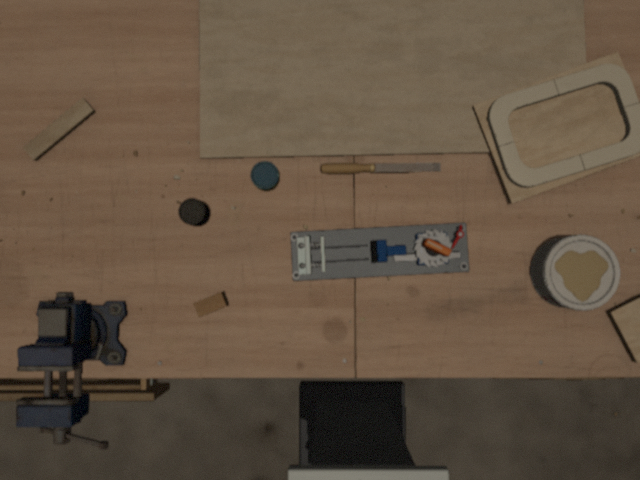

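View pics/scene0.png

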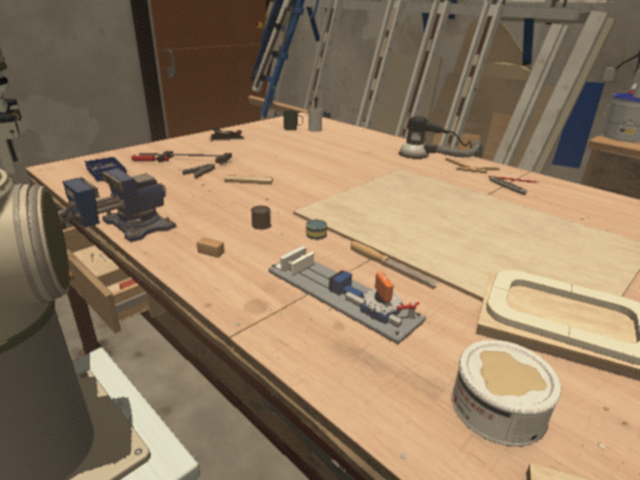

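The top view shows the clamp (plate corners about (291,234), (467,223), (468,270), (294,280)), the knob near (437,246), the anvil at (322,253), and the offcut at (211,304). The scene view agrees. Next I measure these.

Run:
```python
from h import *
im=cv2.imread("pics/top0.png"); d=np.load("top0.npy"); C=cloud("top",d)
hsv=cv2.cvtColor(im,cv2.COLOR_BGR2HSV)
print("bench z",[round(float(C[v,u,2]),4) for u,v in((250,250),(400,310),(150,250),(211,300),(300,245),(437,243))])
# block: depth-based height mask
def blob(mask,win):
    m=np.zeros_like(mask); x0,y0,x1,y1=win; m[y0:y1,x0:x1]=mask[y0:y1,x0:x1]
    c=max(cv2.findContours(m.astype(np.uint8),0,2)[0],key=cv2.contourArea); return c,m
z=C[...,2]
c,m=blob(((z>.02)&(z<.045)).astype(np.uint8),(180,280,245,330)); r=cv2.minAreaRect(c); print("block px",r,"n",m.sum(), "medz",np.median(z[m>0]))
print(ray("top",cv2.boxPoints(r),.03).round(4), ray("top",[r[0]],.03))
c,m=blob((z>.006).astype(np.uint8),(280,215,480,290)); r=cv2.minAreaRect(c); b=cv2.boxPoints(r); P=ray("top",b,.012); print("plate",r,P.round(4),"sides",[np.linalg.norm(P[i]-P[i-1]).round(4) for i in range(4)])
org=((hsv[...,0]<14)&(hsv[...,1]>170)&(hsv[...,2]>90)).astype(np.uint8)
c,m=blob(org,(400,225,460,270)); r=cv2.minAreaRect(c); print("knob",r, z[m>0].round(3)[:40:4], ray("top",cv2.boxPoints(r),.09).round(4), ray("top",[r[0]],.09))
cv2.imwrite("pics/crop.png",np.hstack([cv2.resize(im[215:290,280:480],(800,300),interpolation=2)]))
```

```text
bench z [0.0034, 0.0028, -0.0009, 0.0289, 0.0349, 0.0903]
block px ((209.96551513671875, 304.41375732421875), (15.22701644897461, 31.568206787109375), 68.19859313964844) n 477 medz 0.030362556650271346
[[0.4804 0.3449 0.03  ]
 [0.5031 0.2868 0.03  ]
 [0.4753 0.2755 0.03  ]
 [0.4526 0.3335 0.03  ]] [[0.47783129 0.31019031 0.03      ]]
plate ((379.3555908203125, 251.28431701660156), (50.4712028503418, 177.6849822998047), 86.9552230834961) [[ 0.6238  0.1542  0.012 ]
 [ 0.6399 -0.2024  0.012 ]
 [ 0.5389 -0.2054  0.012 ]
 [ 0.5223  0.1491  0.012 ]] sides [np.float64(0.1016), np.float64(0.3569), np.float64(0.1011), np.float64(0.355)]
knob ((437.041259765625, 246.90721130371094), (25.180583953857422, 6.498215675354004), 23.962486267089844) [0.042 0.042 0.043 0.09  0.043 0.088 0.09  0.089 0.092 0.09 ] [[ 0.5894 -0.1029  0.09  ]
 [ 0.6004 -0.108   0.09  ]
 [ 0.581  -0.1503  0.09  ]
 [ 0.57   -0.1452  0.09  ]] [[ 0.5851906  -0.12661069  0.09      ]]
```

View pics/crop.png

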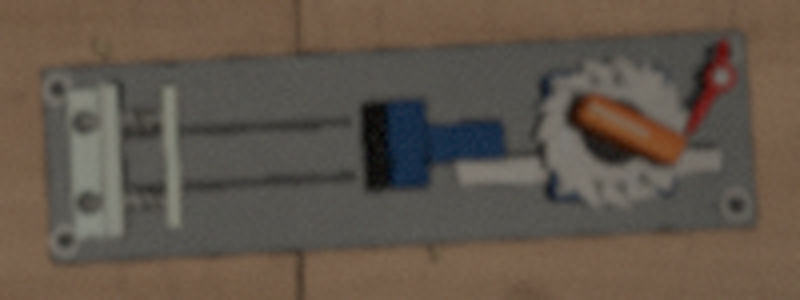

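Plate sides come out at 101 x 356 mm and the block at 30 x 62 mm, so the fixes agree with the given sizes. I'll measure the jaw face, anvil face and vise height before moving.

```bash
cat >> h.py <<'E'
Y=np.array([-0.0458,0.99895,0]); X=np.array([0.99895,0.0458,0]); O=np.array([0.5807,-0.0136,0])
def clampxy(P): P=np.atleast_2d(P)-O; return np.c_[P@X,P@Y,P[:,2]]
def world(x,y,z): return O+X*x+Y*y+np.array([0,0,z])
def togo(P,yang=None):
    o=manip.get_obs(); R=np.array(o["orientation"]); a=np.degrees(np.arctan2(R[1,1],R[0,1]))
    print("t",round(o["clock"],2),"tcp",np.round(o["ee_pos"],4),"tilt",np.degrees(R[:2,2]).round(2),"yang",a.round(2),"q6",round(o["joint_positions"][5],3),"gap",round(o["finger_gap"],4))
    print("shift cm",(R.T@(np.array(P)-o["ee_pos"])*100).round(2), "wz", None if yang is None else round((a-yang+90)%180-90,2))
E
python3 - <<'E'
from h import *
d=np.load("top0.npy"); C=cloud("top",d); print("vise max z",C[290:430,:135,2].max())
im=cv2.imread("pics/top0.png"); g=im[251].astype(int).sum(1); print(g[318:332],g[364:380])
print(clampxy(ray("top",[[325.2,253]],.046)), clampxy(ray("top",[[370.5,251]],.049)))
print("knob",clampxy([.5852,-.1266,.09]))
togo([.478,.310,.25],21.3)
E
```

```text
vise max z 1.1054307711670437
[247 257 284 344 378 361 287 244 249 248 253 257 253 263] [246 254 241 250 246 225 163  92  26  48  48  59  42  99 134 131]
[[0.0007845  0.09549546 0.046     ]] [[-0.00012428  0.00755264  0.049     ]]
knob [[-0.00068012 -0.11308745  0.09      ]]
t 0.1 tcp [0.1741 0.5736 0.2012] tilt [-0.04 -0.09] yang 73.11 q6 -0.085 gap 0.0929
shift cm [-36.74 -16.4   -4.86] wz 51.81
```

Emit:
apply_moves([
  [[-3.06,-1.37,-0.5,0,0,0,1],[-3.06,-1.37,-0.5,0,0,0,1],[-3.06,-1.37,-0.5,0,0,0,1],[-3.06,-1.37,-0.5,0,0,0,1],[-3.06,-1.37,-0.5,0,0,0,1],[-3.06,-1.37,-0.5,0,0,0,1],[-3.06,-1.37,-0.5,0,0,0,1],[-3.06,-1.37,-0.5,0,0,0,1],[-3.06,-1.37,0,0,0,0,1],[-3.06,-1.37,0,0,0,0,1]],
], force=25)

```text
clock: 1.1
ee_pos: [0.4281, 0.353, 0.242]
orientation: [[-0.957, 0.291, -0.0], [0.291, 0.957, -0.0], [0.0, -0.0, -1.0]]
force: [0.2, 0.5, 0.8]
finger_gap: 0.093
finger_force: 0.0
```

Emit:
apply_moves([
  [[-3.06,-1.37,0,0,0,0,1],[-3.06,-1.37,0,0,0,0,1],[0,0,0,0,0,8.59,1],[0,0,0,0,0,8.59,1],[0,0,0,0,0,8.59,1],[0,0,0,0,0,8.59,1],[0,0,0,0,0,8.59,1],[0,0,0,0,0,8.59,1],[0,0,0,0,0,0,1]],
])

```text
clock: 2.0
ee_pos: [0.4777, 0.31, 0.2416]
orientation: [[-0.365, 0.931, -0.001], [0.931, 0.365, -0.0], [-0.0, -0.001, -1.0]]
force: [0.5, 0.1, -0.3]
finger_gap: 0.0928
finger_force: 0.0
```

Run:
```python
from h import *
im,d=manip.read_camera("top"); s,_=manip.read_camera("scene")
cv2.imwrite("pics/c2.png",np.vstack([cv2.resize(im[200:360,140:300],(400,400)) ,cv2.resize(s[200:300,150:300],(400,200))[:200]]))
togo([.478,.310,.023],21.3)
```

```text
t 2.1 tcp [0.4777 0.31   0.2417] tilt [-0.04 -0.02] yang 21.83 q6 0.105 gap 0.0932
shift cm [-1.000e-02  4.000e-02  2.187e+01] wz 0.53
```

View pics/c2.png

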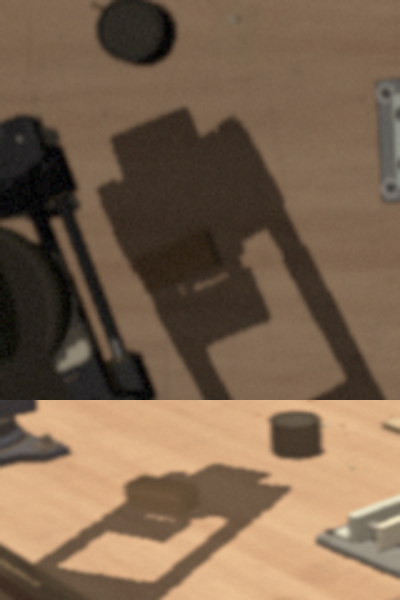

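The arm is above the block at about (211,304), with the fingers clear to its left in the image as the height predicts. Descending to grip it.

Emit:
apply_moves([
  [[0,0,4,0,0,0.5,0.75],[0,0,4,0,0,0,0.75],[0,0,4,0,0,0,0.75],[0,0,4,0,0,0,0.75],[0,0,2.5,0,0,0,0.75],[0,0,1.5,0,0,0,0.75],[0,0,1.2,0,0,0,0.75],[0,0,0.6,0,0,0,0.75],[0,0,0,0,0,0,0.75],[0,0,0,0,0,0,0.3]],
])

```text
clock: 3.1
ee_pos: [0.4789, 0.3106, 0.0255]
orientation: [[-0.36, 0.933, 0.002], [0.933, 0.36, 0.001], [0.0, 0.002, -1.0]]
force: [-0.9, -0.3, 0.6]
finger_gap: 0.0655
finger_force: 0.0
```

Emit:
apply_moves([
  [[0,0,0,0,0,0,0.1],[0,0,0,0,0,0,0.1],[0,0,0,0,0,0,0.1],[0,0,0,0,0,0,0.1],[0,0,0,0,0,0,0.1],[0,0,0,0,0,0,0.1]],
])

```text
clock: 3.7
ee_pos: [0.4779, 0.3101, 0.0241]
orientation: [[-0.359, 0.933, -0.0], [0.933, 0.359, -0.0], [-0.0, -0.0, -1.0]]
force: [-0.1, -0.0, -0.2]
finger_gap: 0.0181
finger_force: 0.0
```

Emit:
apply_moves([
  [[0,0,-1,0,0,0,0.1],[0,0,-2,0,0,0,0.1],[0,0,-3,0,0,0,0.1],[0,0,-3,0,0,0,0.1],[0,0,-3,0,0,0,0.1],[0,0,0,0,0,0,0.1]],
])

```text
clock: 4.3
ee_pos: [0.4809, 0.3118, 0.1506]
orientation: [[-0.36, 0.933, 0.008], [0.933, 0.36, 0.004], [0.001, 0.009, -1.0]]
force: [-0.4, 1.2, 0.6]
finger_gap: 0.0089
finger_force: 0.0
```

Run:
```python
from h import *
s,_=manip.read_camera("scene"); cv2.imwrite("pics/c3.png",cv2.resize(s[120:320,120:360],(720,600)))
print(manip.get_obs()["finger_force"])
togo(world(0,.045,.12),2.6)
```

```text
0.0
t 4.35 tcp [0.4798 0.3112 0.1479] tilt [0.31 0.16] yang 21.07 q6 0.118 gap 0.0094
shift cm [-29.67  -0.86   2.76] wz 18.47
```

View pics/c3.png

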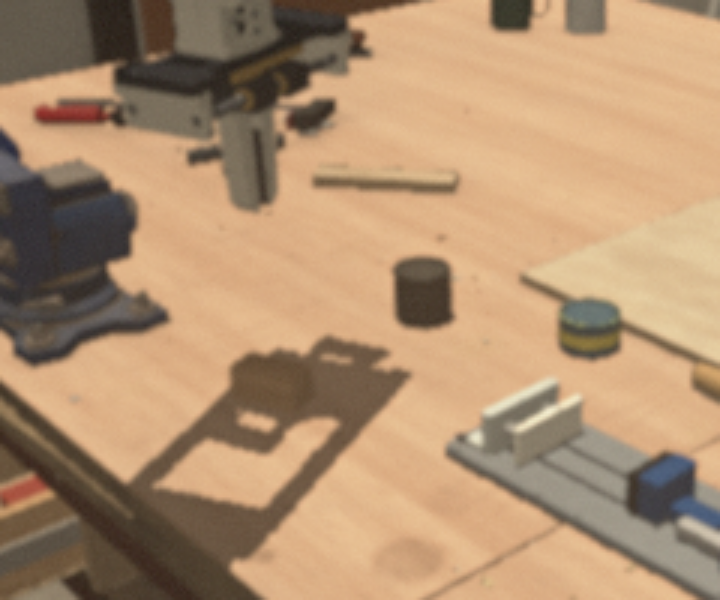

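The picture shows the block still on the bench at crop (272,375), and the fingers shut on nothing. My position was off, so I'll check the two cameras against each other and against the TCP.

Run:
```python
from h import *
s=cv2.imread("pics/scene0.png"); d=np.load("scene0.npy"); C=cloud("scene",d)
print("block via scene depth",C[240:252:4,205:218:4].round(3).reshape(-1,3))
print("ray",ray("scene",[[209,241]],.03), "proj of my block est", proj("scene",[.478,.31,.03]), proj("top",[.478,.31,.03]))
T=manip.get_obs()["ee_pos"]; R=manip.get_obs()["orientation"]; tip=T+.019*R[:,2]
print("tip proj scene",proj("scene",tip),"top",proj("top",tip))
for n in("scene","top"):
    im,dd=manip.read_camera(n); cv2.imwrite(f"pics/{n}4.png",im); np.save(f"{n}4.npy",dd)
    Q=cloud(n,dd); u,v=proj(n,tip)[0].astype(int); print(n,Q[max(v-25,0):v+25:12,max(u-25,0):u+25:12].round(3).reshape(-1,3)) 
t=cv2.imread("pics/top4.png"); cv2.imwrite("pics/c4.png",cv2.resize(t[220:370,100:300],(800,600)))
```

```text
block via scene depth [[ 0.474  0.325  0.031]
 [ 0.483  0.321  0.029]
 [ 0.49   0.314  0.03 ]
 [ 0.528  0.358 -0.002]
 [ 0.465  0.31   0.03 ]
 [ 0.471  0.302  0.03 ]
 [ 0.478  0.295  0.031]
 [ 0.486  0.292  0.029]
 [ 0.463  0.31   0.019]
 [ 0.467  0.297  0.023]
 [ 0.473  0.29   0.024]
 [ 0.477  0.278  0.028]]
ray [[0.47958474 0.31589162 0.03      ]] proj of my block est [[209.80004303 242.07718217]] [[210.06193405 304.32737396]]
tip proj scene [[206.40413033 204.33805812]] top [[197.34406179 306.26845476]]
scene [[ 0.682  0.8   -0.   ]
 [ 0.71   0.77   0.002]
 [ 0.484  0.313  0.189]
 [ 0.771  0.718  0.001]
 [ 0.783  0.664  0.013]
 [ 0.628  0.709 -0.001]
 [ 0.656  0.682 -0.001]
 [ 0.474  0.301  0.167]
 [ 0.714  0.634 -0.002]
 [ 0.744  0.611 -0.003]
 [ 0.578  0.623 -0.   ]
 [ 0.608  0.605 -0.003]
 [ 0.632  0.576 -0.001]
 [ 0.66   0.554 -0.001]
 [ 0.689  0.532 -0.003]
 [ 0.535  0.549 -0.   ]
 [ 0.562  0.529 -0.002]
 [ 0.585  0.502  0.001]
 [ 0.612  0.482 -0.001]
 [ 0.635  0.456  0.001]
 [ 0.497  0.483 -0.001]
 [ 0.522  0.464 -0.002]
 [ 0.545  0.441 -0.002]
 [ 0.568  0.418 -0.001]
 [ 0.593  0.397 -0.001]]
top [[ 0.527  0.311  0.289]
 [ 0.527  0.299  0.264]
 [ 0.524  0.346 -0.001]
 [ 0.524  0.321 -0.001]
 [ 0.524  0.296  0.   ]
 [ 0.512  0.287  0.372]
 [ 0.508  0.298  0.27 ]
 [ 0.499  0.345  0.001]
 [ 0.499  0.321 -0.001]
 [ 0.5    0.291  0.029]
 [ 0.502  0.251  0.495]
 [ 0.495  0.272  0.366]
 [ 0.477  0.338  0.028]
 [ 0.477  0.315  0.026]
 [ 0.477  0.29   0.03 ]
 [ 0.491  0.242  0.525]
 [ 0.48   0.268  0.379]
 [ 0.472  0.278  0.272]
 [ 0.451  0.321  0.   ]
 [ 0.451  0.296  0.001]
 [ 0.48   0.237  0.543]
 [ 0.463  0.271  0.369]
 [ 0.427  0.345  0.001]
 [ 0.427  0.321 -0.001]
 [ 0.427  0.296 -0.   ]]
```

View pics/c4.png

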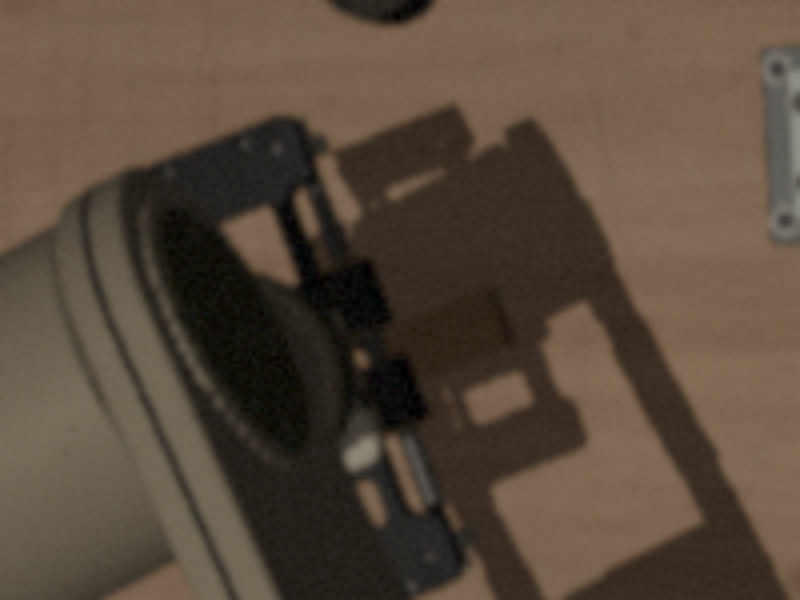

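Horizontally everything agrees, but the fingertip appears about 17 px higher in the scene view than predicted (row 187 against 204). The fingers seem to have closed above the block. I'll measure the true fingertip height.

Run:
```python
from h import *
o=manip.get_obs(); print(o["ee_pos"],o["joint_positions"].round(3),o["clock"],manip.tip_reach)
for n in("scene","top"):
    Q=cloud(n,np.load(f"{n}4.npy")).reshape(-1,3)
    m=(abs(Q[:,0]-.48)<.06)&(abs(Q[:,1]-.31)<.06)&(Q[:,2]>.05)&(Q[:,2]<.3); z=np.sort(Q[m,2]); print(n,m.sum(),z[:8].round(3),np.histogram(z,bins=np.arange(.05,.31,.02))[0])
    k=m&(Q[:,2]<.2); print(Q[k].mean(0).round(3), Q[k].min(0).round(3),Q[k].max(0).round(3))
print(proj("scene",[o["ee_pos"]+[0,0,h] for h in(-.019,0,.02,.04)]).round(1))
```

```text
[0.47773764 0.31002685 0.14403908] [ 0.486  0.083  1.646 -0.     1.413  0.118] 4.45 0.019
scene 1479 [0.164 0.164 0.165 0.165 0.165 0.166 0.166 0.166] [  0   0   0   0   0  24 132 150 156  96 295 374]
[0.475 0.305 0.183] [0.456 0.295 0.164] [0.502 0.315 0.2  ]
top 1118 [0.161 0.171 0.179 0.196 0.203 0.21  0.212 0.218] [  0   0   0   0   0   1   2   3   4   0 456 534]
[0.485 0.309 0.177] [0.482 0.305 0.161] [0.488 0.313 0.196]
[[206.  206.3]
 [205.3 198.7]
 [204.4 190.6]
 [203.6 182.4]]
```

Both cameras put the fingertips at z ≈ 0.163 with ee_pos at z = 0.144. The real tips are therefore about 38 mm higher than the stated TCP and tip_reach imply. I'll open, go down to ee z ≈ 0.04 and measure the tips again close to the bench.

Emit:
apply_moves([
  [[0,0,0,0,0,0,0.7],[0,0,0,0,0,0,0.7],[0,0,0,0,0,0,0.7],[0,0,0,0,0,0,0.7],[0,0,4,0,0,0,0.7],[0,0,4,0,0,0,0.7],[0,0,2.4,0,0,0,0.7],[0,0,0,0,0,0,0.7],[0,0,0,0,0,0,0.7]],
])

```text
clock: 5.35
ee_pos: [0.4778, 0.3101, 0.0404]
orientation: [[-0.36, 0.933, -0.001], [0.933, 0.36, -0.0], [-0.0, -0.001, -1.0]]
force: [-0.4, -0.5, -0.2]
finger_gap: 0.0649
finger_force: 0.0
```

```bash
cat >> h.py <<'E'
def tips(r=.07):
    o=manip.get_obs(); e=o["ee_pos"]; _,d=manip.read_camera("scene"); Q=cloud("scene",d); 
    m=(abs(Q[...,0]-e[0])<r)&(abs(Q[...,1]-e[1])<r)&(Q[...,2]>.033)&(Q[...,2]<e[2]+.1)
    z=Q[m][:,2]; v,u=np.nonzero(m); k=np.argsort(z)[:400:25]
    print("ee",e.round(4),"gap",o["finger_gap"]); print(np.c_[u[k],v[k],Q[m][k].round(3)*1000].astype(int).tolist())
E
python3 - <<'E'
from h import *
tips()
s,d=manip.read_camera("scene"); cv2.imwrite("pics/c5.png",cv2.resize(s[160:280,140:300],(800,600)))
E
```

```text
ee [0.4778 0.3101 0.0404] gap 0.06490753554146464
[[203, 237, 477, 338, 33], [214, 224, 507, 331, 62], [220, 223, 515, 316, 67], [194, 235, 432, 299, 70], [214, 220, 506, 328, 74], [194, 233, 431, 295, 77], [198, 232, 437, 287, 81], [200, 230, 442, 287, 84], [195, 229, 433, 293, 88], [197, 228, 436, 288, 91], [195, 227, 432, 290, 94], [198, 226, 436, 283, 98], [191, 223, 430, 302, 101], [218, 210, 511, 314, 104], [198, 222, 438, 283, 107], [194, 220, 434, 293, 110]]
```

View pics/c5.png

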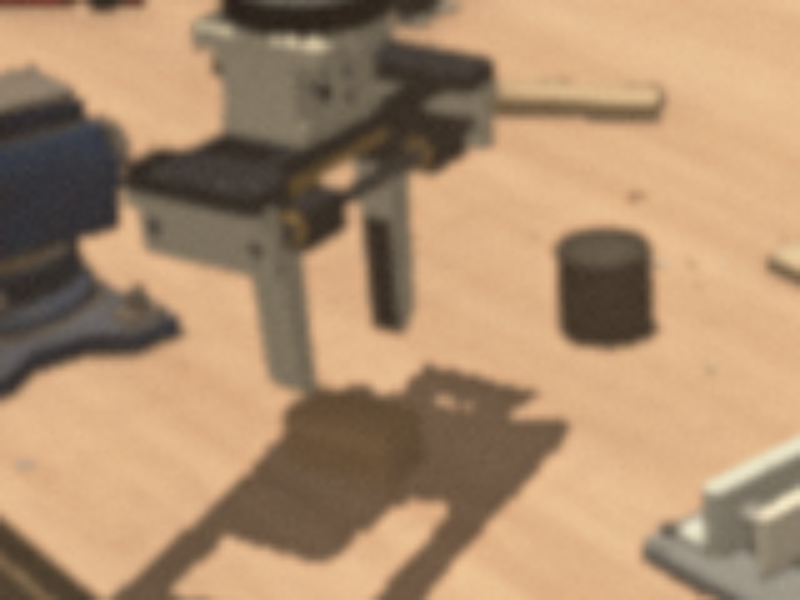

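The image shows the two fingertips clear of the block (crop (290,385) and (390,325)) at z ≈ 0.061, with ee z at 0.040. The offset is steady: tips are 20 mm above the reported TCP. I'll go down 5.4 cm more, which leaves the tips about 6 mm above the bench, and grip.

Emit:
apply_moves([
  [[0,0,2,0,0,0,0.7],[0,0,1.5,0,0,0,0.7],[0,0,0.8,0,0,0,0.7],[0,0,0.6,0,0,0,0.7],[0,0,0.5,0,0,0,0.7],[0,0,0,0,0,0,0.7]],
])

```text
clock: 6.05
ee_pos: [0.4776, 0.31, -0.0144]
orientation: [[-0.36, 0.933, -0.001], [0.933, 0.36, -0.0], [-0.0, -0.001, -1.0]]
force: [0.2, -0.0, 0.7]
finger_gap: 0.0652
finger_force: 0.0
```

Emit:
apply_moves([
  [[0,0,0,0,0,0,0.1],[0,0,0,0,0,0,0.1],[0,0,0,0,0,0,0.1],[0,0,0,0,0,0,0.1],[0,0,0,0,0,0,0.1],[0,0,0,0,0,0,0.1]],
], force=20)

```text
clock: 6.65
ee_pos: [0.4781, 0.3102, -0.0136]
orientation: [[-0.359, 0.933, 0.0], [0.933, 0.359, 0.0], [0.0, 0.0, -1.0]]
force: [-0.8, -0.7, 2.2]
finger_gap: 0.0299
finger_force: 20.0
```

Gripped: 30 mm gap at 20 N. Lifting, turning and carrying to above the bay.

Emit:
apply_moves([
  [[0,0,-1,0,0,0,0.1],[0,0,-2,0,0,0,0.1],[0,0,-3,0,0,0,0.1],[0,0,-3,0,0,0,0.1],[0,0,-2,0,0,0,0.1],[0,0,-1,0,0,0,0.1],[0,0,0,0,0,6.2,0.1],[0,0,0,0,0,6.2,0.1],[0,0,0,0,0,6,0.1],[0,0,0,0,0,0,0.1]],
])

```text
clock: 7.65
ee_pos: [0.4774, 0.3099, 0.1056]
orientation: [[-0.045, 0.999, -0.001], [0.999, 0.045, -0.001], [-0.0, -0.001, -1.0]]
force: [0.1, -0.0, -0.1]
finger_gap: 0.0294
finger_force: 20.0
```

Emit:
apply_moves([
  [[-2.78,0.88,0,0,0,0,0.1],[-2.78,0.88,0,0,0,0,0.1],[-2.78,0.88,0,0,0,0,0.1],[-2.78,0.88,0,0,0,0,0.1],[-2.78,0.88,0,0,0,0,0.1],[-2.78,0.88,0,0,0,0,0.1],[-2.78,0.88,0,0,0,0,0.1],[-2.78,0.88,0,0,0,0,0.1],[-2.78,0.88,0,0,0,0,0.1],[-2.78,0.88,0,0,0,0,0.1]],
])

```text
clock: 8.65
ee_pos: [0.5787, 0.0354, 0.1057]
orientation: [[-0.05, 0.999, -0.001], [0.999, 0.05, 0.0], [0.0, -0.001, -1.0]]
force: [1.1, 1.0, -0.3]
finger_gap: 0.03
finger_force: 20.0
```

Emit:
apply_moves([
  [[0,0,3,0,0,0,0.1],[0,0,0,0,0,0,0.1],[0,0,0,0,0,0,0.1]],
])

```text
clock: 8.95
ee_pos: [0.5774, 0.0368, 0.0752]
orientation: [[-0.048, 0.999, -0.003], [0.999, 0.048, 0.0], [0.0, -0.003, -1.0]]
force: [0.4, -0.3, -0.1]
finger_gap: 0.0299
finger_force: 20.0
```

Run:
```python
from h import *
s,d=manip.read_camera("scene"); cv2.imwrite("pics/c6.png",cv2.resize(s[200:350,240:440],(800,600))); print(manip.get_obs()["finger_gap"],manip.get_obs()["finger_force"])
togo(world(0,.05,-.0135+.0125),2.6)
```

```text
0.02961945817212299 19.978803992271423
t 9.0 tcp [0.5783 0.037  0.0763] tilt [-0.06  0.01] yang 2.78 q6 -0.073 gap 0.0296
shift cm [-0.07  0.02  7.73] wz 0.18
```

View pics/c6.png

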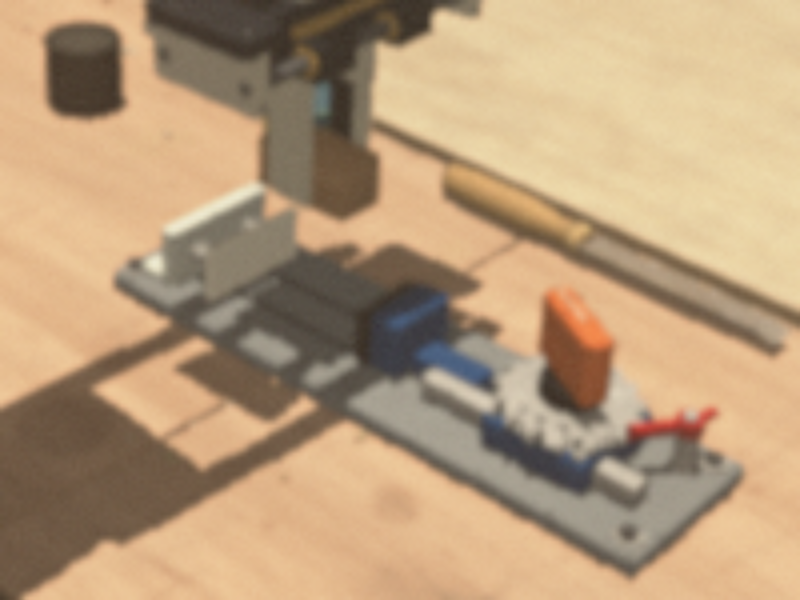

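The block is level in the fingers above the bay, with the anvil at crop (250,245) and the jaw at (405,330). Lowering it and letting go.

Emit:
apply_moves([
  [[0,0,2,0,0,0,0.1],[0,0,2,0,0,0,0.1],[0,0,1.5,0,0,0,0.1],[0,0,1,0,0,0,0.1],[0,0,0.6,0,0,0,0.1],[0,0,0.4,0,0,0,0.1],[0,0,0.2,0,0,0,0.1],[0,0,0,0,0,0,0.1],[0,0,0,0,0,0,0.1]],
])

```text
clock: 9.9
ee_pos: [0.5792, 0.0365, -0.0003]
orientation: [[-0.047, 0.999, 0.001], [0.999, 0.047, -0.0], [-0.0, 0.001, -1.0]]
force: [-0.0, 0.2, -0.2]
finger_gap: 0.0299
finger_force: 20.0
```

Emit:
apply_moves([
  [[0,0,0,0,0,0,0.5],[0,0,0,0,0,0,0.6],[0,0,0,0,0,0,0.6],[0,0,0,0,0,0,0.6],[0,0,-1,0,0,0,0.6],[0,0,-3,0,0,0,0.6],[0,0,-4,0,0,0,0.6],[0,0,-4,0,0,0,0.6],[0,0,0,0,0,0,0.6]],
])

```text
clock: 10.8
ee_pos: [0.5835, 0.0365, 0.1275]
orientation: [[-0.047, 0.999, 0.012], [0.999, 0.047, -0.0], [-0.001, 0.012, -1.0]]
force: [0.7, 0.9, 1.8]
finger_gap: 0.0558
finger_force: 0.0
```

Run:
```python
from h import *
s,d=manip.read_camera("scene"); cv2.imwrite("pics/s7.png",s); np.save("s7.npy",d)
C=cloud("scene",d); Q=clampxy(C.reshape(-1,3))
m=(abs(Q[:,0])<.03)&(Q[:,1]>.0)&(Q[:,1]<.1)&(Q[:,2]>.036)&(Q[:,2]<.06)
print(np.histogram(Q[m,1],bins=np.arange(0,.101,.005)),m.sum())
k=m&(Q[:,1]>.015)&(Q[:,1]<.086); print("block top",Q[k].min(0),Q[k].max(0),np.median(Q[k],0))
togo(world(0,-.115,.1),-24.6)
```

```text
(array([29,  4,  0,  2, 33, 21, 22, 21, 22, 18, 20, 21, 19, 19, 22, 19,  4,
        0,  1, 86]), array([0.   , 0.005, 0.01 , 0.015, 0.02 , 0.025, 0.03 , 0.035, 0.04 ,
       0.045, 0.05 , 0.055, 0.06 , 0.065, 0.07 , 0.075, 0.08 , 0.085,
       0.09 , 0.095, 0.1  ])) 383
block top [-0.01699746  0.01913869  0.03611783] [0.01701287 0.08139482 0.04410865] [-0.00291927  0.04849652  0.04178709]
t 10.85 tcp [0.5818 0.0365 0.1242] tilt [ 0.47 -0.01] yang 2.67 q6 -0.072 gap 0.0556
shift cm [-16.5   -0.38   2.42] wz 27.27
```

The block stands flat at y = 20–80 mm, x ≈ 0, top z = 42 mm, released. Moving over to the knob.

Emit:
apply_moves([
  [[-3.28,0,0,0,0,0,0.6],[-3.28,0,0,0,0,0,0.6],[-3.28,-0.1,0,0,0,0,0.6],[-3.28,0,0,0,0,0,0.6],[-3.28,0,0,0,0,0,0.6],[0,0,0,0,0,7,0.6],[0,0,0,0,0,7,0.6],[0,0,0,0,0,7,0.6],[0,0,0,0,0,6.3,0.6],[0,0,0,0,0,0,0.6]],
])

```text
clock: 11.85
ee_pos: [0.5845, -0.1272, 0.1179]
orientation: [[0.418, 0.908, -0.002], [0.908, -0.418, 0.001], [-0.0, -0.002, -1.0]]
force: [0.7, -0.1, -0.3]
finger_gap: 0.0557
finger_force: 0.0
```

Run:
```python
from h import *
s,d=manip.read_camera("scene"); cv2.imwrite("pics/s8.png",s)
C=cloud("scene",d); hsv=cv2.cvtColor(s,cv2.COLOR_BGR2HSV)
m=(hsv[...,0]<16)&(hsv[...,1]>160)&(C[...,2]>.084)&(C[...,2]<.095)&(abs(C[...,0]-.585)<.04)&(abs(C[...,1]+.127)<.04)
P=C[m]; r=cv2.minAreaRect((P[:,:2]*1000).astype(np.float32)); print(len(P),r,P.mean(0))
togo([.5856,-.1275,.0345],-24.6)
```

```text
41 ((579.609130859375, -130.66714477539062), (43.65407180786133, 10.55872917175293), 71.11312103271484) [ 0.57748868 -0.1377392   0.08805036]
t 11.9 tcp [ 0.5846 -0.1271  0.1181] tilt [-0.1   0.03] yang -24.5 q6 0.128 gap 0.0559
shift cm [0.01 0.12 8.36] wz 0.1
```

Emit:
apply_moves([
  [[0,0.1,2,0,0,0,0.6],[0,0,2,0,0,0,0.6],[0,0,1.5,0,0,0,0.6],[0,0,1.3,0,0,0,0.6],[0,0,0.8,0,0,0,0.6],[0,0,0.6,0,0,0,0.6],[0,0,0,0,0,0,0.1],[0,0,0,0,0,0,0],[0,0,0,0,0,0,0],[0,0,0,0,0,0,0]],
], force=30)

```text
clock: 12.9
ee_pos: [0.5869, -0.1279, 0.0379]
orientation: [[0.417, 0.909, 0.001], [0.909, -0.417, -0.0], [0.0, 0.001, -1.0]]
force: [0.4, 0.7, -0.2]
finger_gap: 0.0285
finger_force: 0.0
```

Emit:
apply_moves([
  [[0,0,0,0,0,0,0],[0,0,0,0,0,0,0],[0,0,0,0,0,0,0]],
])

```text
clock: 13.2
ee_pos: [0.5874, -0.1281, 0.0377]
orientation: [[0.417, 0.909, 0.002], [0.909, -0.417, -0.001], [0.0, 0.002, -1.0]]
force: [5.4, -1.0, -1.6]
finger_gap: 0.0155
finger_force: 30.0
```

Run:
```python
from h import *
togo([.5856,-.1275,.0345],-24.6); o=manip.get_obs(); print(o["force"],o["moment"],o["finger_force"],o["joint_positions"])
```

```text
t 13.2 tcp [ 0.5874 -0.1281  0.0377] tilt [ 0.13 -0.04] yang -24.63 q6 0.13 gap 0.0155
shift cm [-0.02 -0.19  0.32] wz -0.03
[ 5.3899198  -1.01351239 -1.6008768 ] [-0.27015431 -0.61998547  0.04413858] 29.960971176624298 [-2.99983806e-01  2.65589110e-01  1.64519730e+00  4.97568822e-05
  1.22845737e+00  1.29891597e-01]
```

Gripped the knob (15.5 mm gap). A 5 N side force suggests its axis is about 1.5 mm further +x. I'll recentre and wind the first 68° unloaded.

Emit:
apply_moves([
  [[0,0.15,0,0,0,0,0],[0,0,0,0,0,0,0]],
])

```text
clock: 13.4
ee_pos: [0.5874, -0.1281, 0.0376]
orientation: [[0.417, 0.909, -0.001], [0.909, -0.417, 0.0], [0.0, -0.001, -1.0]]
force: [-2.5, 2.9, 5.7]
finger_gap: 0.0162
finger_force: 30.0
```

Emit:
apply_moves([
  [[0,0,0,0,0,6.8,0],[0,0,0,0,0,6.8,0],[0,0,0,0,0,6.8,0],[0,0,0,0,0,6.8,0],[0,0,0,0,0,6.8,0],[0,0,0,0,0,6.8,0],[0,0,0,0,0,6.8,0],[0,0,0,0,0,6.8,0],[0,0,0,0,0,6.8,0],[0,0,0,0,0,6.8,0]],
])

```text
clock: 14.4
ee_pos: [0.588, -0.1291, 0.0376]
orientation: [[0.999, -0.051, 0.001], [-0.051, -0.999, -0.001], [0.001, 0.001, -1.0]]
force: [1.9, -3.7, 1.4]
finger_gap: 0.0161
finger_force: 30.0
```

Emit:
apply_moves([
  [[0,0,0,0,0,0,0],[0,0,0,0,0,0,0]],
])

```text
clock: 14.6
ee_pos: [0.588, -0.1291, 0.0376]
orientation: [[0.999, -0.043, 0.001], [-0.043, -0.999, -0.001], [0.001, 0.001, -1.0]]
force: [0.8, -4.4, 4.1]
finger_gap: 0.0161
finger_force: 30.0
```

Run:
```python
from h import *
togo([.5856,-.1275,.0345],-92.6); o=manip.get_obs(); print(o["force"],o["moment"],o["finger_force"],o["joint_positions"])
s,d=manip.read_camera("scene"); Q=clampxy(cloud("scene",d).reshape(-1,3))
m=(abs(Q[:,0])<.012)&(Q[:,1]>.0)&(Q[:,1]<.11)&(Q[:,2]>.038)&(Q[:,2]<.047);h=np.histogram(Q[m,1],bins=np.arange(0,.111,.004)); print(h[0])
```

```text
t 14.6 tcp [ 0.588  -0.1291  0.0376] tilt [ 0.04 -0.06] yang -92.45 q6 1.313 gap 0.0161
shift cm [-0.25 -0.15  0.31] wz 0.15
[ 0.83388984 -4.40341269  4.06721709] [-0.74285066 -0.00284149 -0.1097303 ] 29.95614230632782 [-3.00807005e-01  2.69145701e-01  1.64104968e+00 -7.51874594e-04
  1.23036679e+00  1.31298775e+00]
[ 0  0  2 11  6  3 13 13 10  9 13 11 14 11  8 12 12 10  8 13  1  0  0  1
 25  7  0]
```

θ ≈ 1.66 and the jaw is just meeting the block. Releasing, turning back half a turn in place with open fingers, and regripping.

Emit:
apply_moves([
  [[0,0,0,0,0,0,1],[0,0,0,0,0,0,1],[0,0,0,0,0,0,1],[0,0,0,0,0,0,1],[0,0,0,0,0,0,1],[0.1,0.16,0,0,0,0,1],[0,0,0,0,0,-8.57,1],[0,0,0,0,0,-8.57,1],[0,0,0,0,0,-8.57,1],[0,0,0,0,0,-8.57,1]],
])

```text
clock: 15.65
ee_pos: [0.5887, -0.1301, 0.0372]
orientation: [[0.848, 0.53, 0.0], [0.53, -0.848, 0.0], [0.0, 0.0, -1.0]]
force: [0.2, 0.2, 1.1]
finger_gap: 0.0905
finger_force: 0.0
```

Emit:
apply_moves([
  [[0,0,0,0,0,-8.57,1],[0,0,0,0,0,-8.57,1],[0,0,0,0,0,-8.57,1],[0,0,0,0,0,-8.57,1],[0,0,0,0,0,-8.57,1],[0,0,0,0,0,-8.57,1],[0,0,0,0,0,-8.57,1],[0,0,0,0,0,-8.57,1],[0,0,0,0,0,-8.57,1],[0,0,0,0,0,-8.57,1]],
])

```text
clock: 16.65
ee_pos: [0.5887, -0.1301, 0.0371]
orientation: [[-0.465, 0.885, 0.0], [0.885, 0.465, 0.0], [0.0, 0.0, -1.0]]
force: [-0.5, -0.4, 0.2]
finger_gap: 0.0931
finger_force: 0.0
```

Emit:
apply_moves([
  [[0,0,0,0,0,-8.57,1],[0,0,0,0,0,-8.57,1],[0,0,0,0,0,-8.57,1],[0,0,0,0,0,-8.57,1],[0,0,0,0,0,-8.57,1],[0,0,0,0,0,-8.57,1],[0,0,0,0,0,-8.57,1],[0,0,0,0,0,0,0.3]],
])

```text
clock: 17.45
ee_pos: [0.5886, -0.1301, 0.0371]
orientation: [[-0.999, 0.044, -0.0], [0.044, 0.999, -0.0], [0.0, -0.0, -1.0]]
force: [0.0, 0.2, 0.5]
finger_gap: 0.0883
finger_force: 0.0
```

Emit:
apply_moves([
  [[0,0,0,0,0,0,0],[0,0,0,0,0,0,0],[0,0,0,0,0,0,0],[0,0,0,0,0,0,0],[0,0,0,0,0,0,0],[0,0,0,0,0,0,0],[0,0,0,0,0,0,0],[0,0,0,0,0,0,0],[0,0,0,0,0,0,0]],
])

```text
clock: 18.35
ee_pos: [0.5886, -0.13, 0.0371]
orientation: [[-0.999, 0.047, -0.0], [0.047, 0.999, 0.0], [0.0, 0.0, -1.0]]
force: [-0.3, 0.9, 0.6]
finger_gap: 0.0176
finger_force: 1.6
```

```bash
cat >> h.py <<'E'
def anvil():
    _,d=manip.read_camera("scene"); Q=clampxy(cloud("scene",d).reshape(-1,3))
    m=(abs(Q[:,0])>.018)&(abs(Q[:,0])<.034)&(Q[:,1]>.07)&(Q[:,1]<.125)&(Q[:,2]>.025)&(Q[:,2]<.0455); y=Q[m,1]
    print("anvil hist",np.histogram(y,bins=np.arange(.07,.126,.002))[0], "median <.11:",np.median(y[y<.112]).round(4), len(y))
    o=manip.get_obs(); R=o["orientation"]; a=np.degrees(np.arctan2(R[1,1],R[0,1])); th=np.radians((2.6-a)%360); th=th if th>1.5 else th+np.pi
    th-=np.pi*(th>4.6)
    print("t",o["clock"],"theta",round(th,3),"/tooth",round(th/.4189,2),"F",o["force"].round(1),"M",o["moment"].round(3),"grip",o["finger_force"].round(1),"gap",o["finger_gap"].round(4),"j6",o["joint_positions"][5].round(3))
E
python3 -c "
from h import *
togo([.588,-.1295,.0345],87.4); anvil()"
```

```text
t 18.35 tcp [ 0.5886 -0.13    0.0371] tilt [-0.  0.] yang 87.33 q6 -1.827 gap 0.0176
shift cm [0.06 0.05 0.26] wz -0.07
anvil hist [ 0  0  0  0  0  0  0  0  0  0  0  0  3 40 36  2  8  3  0  0  0  0  2  3
  4  3  9] median <.11: 0.0982 122Traceback (most recent call last):
  File "<string>", line 3, in <module>
    togo([.588,-.1295,.0345],87.4); anvil()
                                    ~~~~~^^
  File "h.py", line 33, in anvil
    print("t",o["clock"],"theta",round(th,3),"/tooth",round(th/.4189,2),"F",o["force"].round(1),"M",o["moment"].round(3),"grip",o["finger_force"].round(1),"gap",o["finger_gap"].round(4),"j6",o["joint_positions"][5].round(3))
                                                                                                                                ^^^^^^^^^^^^^^^^^^^^^^^
AttributeError: 'float' object has no attribute 'round'
```

```bash
sed -i 's/o\["finger_force"\].round(1)/round(o["finger_force"],1)/; s/o\["finger_gap"\].round(4)/round(o["finger_gap"],4)/' h.py; python3 -c "
from h import *
s=np.load('s7.npy');Q=clampxy(cloud('scene',s).reshape(-1,3))
m=(abs(Q[:,0])>.018)&(abs(Q[:,0])<.034)&(Q[:,1]>.07)&(Q[:,1]<.112)&(Q[:,2]>.025)&(Q[:,2]<.0455);print(np.median(Q[m,1]),m.sum())"
```

```text
0.09786396943843689 84
```

Emit:
apply_moves([
  [[0,0,0,0,0,0,0],[0,0,0,0,0,0,0],[0,0,0,0,0,7,0],[0,0,0,0,0,7,0],[0,0,0,0,0,7,0],[0,0,0,0,0,7,0],[0,0,0,0,0,7,0]],
], force=40)

```text
clock: 19.1
ee_pos: [0.5883, -0.1302, 0.0371]
orientation: [[-0.789, 0.615, -0.001], [0.615, 0.789, -0.0], [0.0, -0.001, -1.0]]
force: [-2.1, 2.3, 1.9]
finger_gap: 0.0158
finger_force: 40.0
```

```bash
python3 -c "
from h import *
anvil()"
```

```text
anvil hist [ 0  0  0  0  0  0  0  0  0  0  0  0  5 39 19  4  6  1  0  0  0  0  1  4
  1  6  7] median <.11: 0.0978 107
t 19.15 theta 2.286 /tooth 5.46 F [-2.7  2.1  2.2] M [ 0.232  0.378 -0.052] grip 39.9 gap 0.016 j6 -1.204
```

Emit:
apply_moves([
  [[0,0,0,0,0,5,0],[0,0,0,0,0,5,0],[0,0,0,0,0,5,0],[0,0,0,0,0,5,0],[0,0,0,0,0,5,0],[0,0,0,0,0,5,0]],
])

```text
clock: 19.75
ee_pos: [0.5876, -0.1307, 0.0371]
orientation: [[-0.379, 0.925, -0.002], [0.925, 0.379, -0.001], [-0.0, -0.002, -1.0]]
force: [-6.0, -0.5, 4.8]
finger_gap: 0.0158
finger_force: 40.0
```

```bash
python3 -c "
from h import *
anvil()"
```

```text
anvil hist [ 0  0  0  0  0  0  0  0  0  0  0  0  5 29 28  2  1  4  0  0  0  0  3  2
  1  9  4] median <.11: 0.0981 97
t 19.8 theta 2.804 /tooth 6.69 F [-5.1 -0.5  3.9] M [-0.098  0.989 -0.054] grip 40.0 gap 0.0159 j6 -0.686
```

```bash
cat > m.py <<'E'
from h import *
o=manip.get_obs(); R=o["orientation"]; th=np.radians((2.6-np.degrees(np.arctan2(R[1,1],R[0,1])))%180); th+=np.pi*(th<1.5)
print("t",round(o["clock"],2),"theta",th.round(3),"tooth",(th/.4189).round(2),"Mz",o["moment"][2].round(3),"F",o["force"].round(1))
E
python3 m.py
```

```text
t 19.8 theta 2.804 tooth 6.69 Mz -0.054 F [-5.1 -0.5  3.9]
```

Emit:
apply_moves([
  [[0,0,0,0,0,2,0],[0,0,0,0,0,2,0]],
])

```text
clock: 20.0
ee_pos: [0.5875, -0.1307, 0.0371]
orientation: [[-0.316, 0.949, -0.002], [0.949, 0.316, -0.001], [-0.0, -0.002, -1.0]]
force: [-6.2, -1.2, 3.7]
finger_gap: 0.0156
finger_force: 40.0
```

```bash
python3 m.py
```

```text
t 20.0 theta 2.866 tooth 6.84 Mz 0.101 F [-6.2 -1.2  3.7]
```

Emit:
apply_moves([
  [[0,0,0,0,0,2,0],[0,0,0,0,0,2,0]],
])

```text
clock: 20.2
ee_pos: [0.5874, -0.1308, 0.0371]
orientation: [[-0.249, 0.969, -0.002], [0.969, 0.249, -0.001], [-0.0, -0.002, -1.0]]
force: [-7.0, 0.1, 5.8]
finger_gap: 0.0156
finger_force: 40.0
```

```bash
python3 m.py
```

```text
t 20.2 theta 2.936 tooth 7.01 Mz 0.04 F [-7.   0.1  5.8]
```

Emit:
apply_moves([
  [[0,0,0,0,0,2,0],[0,0,0,0,0,2,0]],
])

```text
clock: 20.4
ee_pos: [0.5873, -0.1308, 0.0372]
orientation: [[-0.181, 0.984, -0.003], [0.984, 0.181, -0.001], [-0.0, -0.003, -1.0]]
force: [-6.8, -1.2, 4.8]
finger_gap: 0.0154
finger_force: 40.0
```

```bash
python3 m.py
```

```text
t 20.4 theta 3.005 tooth 7.17 Mz 0.059 F [-6.8 -1.2  4.8]
```

Emit:
apply_moves([
  [[0,0,0,0,0,2,0],[0,0,0,0,0,2,0]],
])

```text
clock: 20.6
ee_pos: [0.5872, -0.1308, 0.0371]
orientation: [[-0.111, 0.994, -0.003], [0.994, 0.111, -0.001], [-0.001, -0.003, -1.0]]
force: [-8.4, -0.4, 5.3]
finger_gap: 0.016
finger_force: 40.0
```

```bash
python3 m.py
```

```text
t 20.6 theta 3.075 tooth 7.34 Mz 0.085 F [-8.4 -0.4  5.3]
```

Emit:
apply_moves([
  [[0,0,0,0,0,2,0],[0,0,0,0,0,2,0]],
])

```text
clock: 20.8
ee_pos: [0.5871, -0.1309, 0.0371]
orientation: [[-0.042, 0.999, -0.003], [0.999, 0.042, -0.001], [-0.001, -0.003, -1.0]]
force: [-8.1, -1.4, 6.4]
finger_gap: 0.016
finger_force: 40.0
```

```bash
python3 m.py
```

```text
t 20.8 theta 3.145 tooth 7.51 Mz 0.078 F [-8.1 -1.4  6.4]
```

Emit:
apply_moves([
  [[0,0,0,0,0,2,0],[0,0,0,0,0,2,0]],
])

```text
clock: 21.0
ee_pos: [0.5869, -0.1308, 0.0371]
orientation: [[0.028, 1.0, -0.003], [1.0, -0.028, -0.001], [-0.001, -0.003, -1.0]]
force: [-8.4, -1.7, 6.9]
finger_gap: 0.0158
finger_force: 40.0
```

```bash
python3 m.py
```

```text
t 21.0 theta 3.215 tooth 7.67 Mz 0.105 F [-8.4 -1.7  6.9]
```

Emit:
apply_moves([
  [[0,0,0,0,0,2,0],[0,0,0,0,0,2,0]],
])

```text
clock: 21.2
ee_pos: [0.5868, -0.1308, 0.0371]
orientation: [[0.097, 0.995, -0.004], [0.995, -0.097, -0.001], [-0.001, -0.003, -1.0]]
force: [-10.6, -1.7, 7.1]
finger_gap: 0.016
finger_force: 40.0
```

```bash
python3 m.py; python3 -c "
from h import *
anvil()"
```

```text
t 21.2 theta 3.285 tooth 7.84 Mz 0.152 F [-10.6  -1.7   7.1]
anvil hist [ 0  0  0  0  0  0  0  0  0  0  0  0  3 32 28  5  3  0  0  0  0  0  1  2
  6  4  6] median <.11: 0.098 103
t 21.25 theta 3.287 /tooth 7.85 F [-10.6  -1.1   6.5] M [-0.128  1.605  0.02 ] grip 40.0 gap 0.0159 j6 -0.203
```

The anvil hasn't moved yet at θ = 3.29. I'll trim the side force and go on in small steps past tooth 8.

Emit:
apply_moves([
  [[0,-0.15,0,0,0,2,0],[0,0,0,0,0,2,0]],
])

```text
clock: 21.45
ee_pos: [0.5867, -0.1308, 0.0372]
orientation: [[0.167, 0.986, -0.001], [0.986, -0.167, -0.001], [-0.001, -0.0, -1.0]]
force: [-1.6, -2.3, 2.2]
finger_gap: 0.0161
finger_force: 40.0
```

```bash
python3 m.py
```

```text
t 21.45 theta 3.354 tooth 8.01 Mz 0.062 F [-1.6 -2.3  2.2]
```

Emit:
apply_moves([
  [[0,0,0,0,0,2,0],[0,0,0,0,0,2,0]],
])

```text
clock: 21.65
ee_pos: [0.5866, -0.1308, 0.0371]
orientation: [[0.235, 0.972, -0.001], [0.972, -0.235, -0.001], [-0.001, -0.001, -1.0]]
force: [-3.9, -1.1, 2.3]
finger_gap: 0.0157
finger_force: 40.0
```

```bash
python3 m.py
```

```text
t 21.65 theta 3.424 tooth 8.17 Mz 0.065 F [-3.9 -1.1  2.3]
```

Emit:
apply_moves([
  [[0,0,0,0,0,2,0],[0,0,0,0,0,2,0]],
])

```text
clock: 21.85
ee_pos: [0.5864, -0.1307, 0.0371]
orientation: [[0.302, 0.953, -0.001], [0.953, -0.302, -0.001], [-0.001, -0.001, -1.0]]
force: [-3.8, -1.1, 2.4]
finger_gap: 0.016
finger_force: 40.0
```

```bash
python3 m.py; python3 -c "
from h import *
anvil()"
```

```text
t 21.85 theta 3.494 tooth 8.34 Mz 0.15 F [-3.8 -1.1  2.4]
anvil hist [ 0  0  0  0  0  0  0  0  0  0  0  0  0  2 14 37  7  2  4  1  0  0  0  0
  1  7  8] median <.11: 0.1008 90
t 21.9 theta 3.496 /tooth 8.35 F [-5.3 -1.6  2.8] M [-0.303  0.776  0.068] grip 40.0 gap 0.0157 j6 0.006
```

Emit:
apply_moves([
  [[0,0,0,0,0,2,0],[0,0,0,0,0,2,0]],
])

```text
clock: 22.1
ee_pos: [0.5864, -0.1307, 0.0371]
orientation: [[0.368, 0.93, -0.001], [0.93, -0.368, -0.001], [-0.002, -0.001, -1.0]]
force: [-5.5, -2.1, 4.2]
finger_gap: 0.0157
finger_force: 40.0
```

```bash
python3 m.py
```

```text
t 22.1 theta 3.564 tooth 8.51 Mz 0.192 F [-5.5 -2.1  4.2]
```

Emit:
apply_moves([
  [[0,0,0,0,0,2,0],[0,0,0,0,0,2,0]],
])

```text
clock: 22.3
ee_pos: [0.5862, -0.1306, 0.0371]
orientation: [[0.432, 0.902, -0.002], [0.902, -0.432, -0.001], [-0.002, -0.001, -1.0]]
force: [-5.6, -2.2, 4.2]
finger_gap: 0.0157
finger_force: 40.0
```

```bash
python3 m.py; python3 -c "
from h import *
for i in range(3): anvil()
_,d=manip.read_camera('scene'); Q=clampxy(cloud('scene',d).reshape(-1,3))
m=(abs(Q[:,0])<.012)&(Q[:,1]>.02)&(Q[:,1]<.12)&(Q[:,2]>.038)&(Q[:,2]<.047);print(np.histogram(Q[m,1],bins=np.arange(.02,.121,.004))[0])"
```

```text
t 22.3 theta 3.633 tooth 8.67 Mz 0.153 F [-5.6 -2.2  4.2]
anvil hist [ 0  0  0  0  0  0  0  0  0  0  0  0  0  0  3 29 30  4  2  2  0  0  0  1
  0  5  7] median <.11: 0.1022 91
t 22.35 theta 3.636 /tooth 8.68 F [-6.4 -1.8  4.1] M [-0.271  0.973  0.074] grip 40.0 gap 0.0158 j6 0.146
anvil hist [ 0  0  0  0  0  0  0  0  0  0  0  0  0  0  2 19 41  4  4  1  0  0  0  0
  3  4  5] median <.11: 0.1027 93
t 22.4 theta 3.633 /tooth 8.67 F [-6.4 -1.8  3.4] M [-0.284  1.038  0.076] grip 40.0 gap 0.0159 j6 0.143
anvil hist [ 0  0  0  0  0  0  0  0  0  0  0  0  0  0  2 25 42  2  2  0  0  0  0  1
  2  5  4] median <.11: 0.1024 99
t 22.45 theta 3.632 /tooth 8.67 F [-5.4 -1.3  3.6] M [-0.253  0.996  0.124] grip 40.0 gap 0.0159 j6 0.142
[ 0  0  0  4  9  2  9 11 11  9 11 10  9 12  9  8 12 13 10  7 24  5  0  0
  0]
```

The anvil moved +2.8 mm at θ = 3.495 and +4.4 mm at 3.633. Both put contact at θ ≈ 3.25, between teeth 7 and 8 and within the anvil's 98 mm limit. The second tooth after contact is number 9 (3.770), so I wind to 3.91 and let it back.

Emit:
apply_moves([
  [[0,-0.1,0,0,0,3,0],[0,0,0,0,0,3,0],[0,0,0,0,0,3,0],[0,0,0,0,0,3,0],[0,0,0,0,0,3,0],[0,0,0,0,0,1,0],[0,0,0,0,0,0,0]],
])

```text
clock: 23.2
ee_pos: [0.5858, -0.1303, 0.0371]
orientation: [[0.663, 0.748, -0.001], [0.748, -0.663, -0.001], [-0.001, 0.0, -1.0]]
force: [-4.3, -4.2, 2.9]
finger_gap: 0.0158
finger_force: 40.0
```

```bash
python3 m.py
```

```text
t 23.2 theta 3.912 tooth 9.34 Mz 0.164 F [-4.3 -4.2  2.9]
```

Emit:
apply_moves([
  [[0,0,0,0,0,-1.5,0],[0,0,0,0,0,-1.5,0],[0,0,0,0,0,-1.5,0],[0,0,0,0,0,-1.5,0],[0,0,0,0,0,0,0]],
])

```text
clock: 23.7
ee_pos: [0.586, -0.1305, 0.0372]
orientation: [[0.58, 0.814, -0.0], [0.814, -0.58, -0.001], [-0.001, 0.001, -1.0]]
force: [-3.3, -4.1, 1.1]
finger_gap: 0.0156
finger_force: 40.0
```

```bash
python3 m.py
```

```text
t 23.7 theta 3.806 tooth 9.09 Mz 0.179 F [-3.3 -4.1  1.1]
```

Emit:
apply_moves([
  [[0,0,0,0,0,-1,0],[0,0,0,0,0,0,0]],
])

```text
clock: 23.9
ee_pos: [0.586, -0.1305, 0.0371]
orientation: [[0.566, 0.824, -0.0], [0.824, -0.566, -0.001], [-0.001, 0.001, -1.0]]
force: [-3.3, -4.9, 2.1]
finger_gap: 0.0156
finger_force: 40.0
```

```bash
python3 m.py
```

```text
t 23.9 theta 3.789 tooth 9.04 Mz 0.182 F [-3.3 -4.9  2.1]
```

Emit:
apply_moves([
  [[0,0,0,0,0,-1,0],[0,0,0,0,0,0,0]],
])

```text
clock: 24.1
ee_pos: [0.586, -0.1305, 0.0371]
orientation: [[0.552, 0.834, -0.0], [0.834, -0.552, -0.001], [-0.001, 0.001, -1.0]]
force: [-3.0, -4.6, 2.0]
finger_gap: 0.0155
finger_force: 40.0
```

```bash
python3 m.py
```

```text
t 24.1 theta 3.771 tooth 9.0 Mz 0.11 F [-3.  -4.6  2. ]
```

Emit:
apply_moves([
  [[0,0,0,0,0,-1,0],[0,0,0,0,0,0,0]],
])

```text
clock: 24.3
ee_pos: [0.586, -0.1305, 0.0372]
orientation: [[0.537, 0.844, -0.0], [0.844, -0.537, -0.001], [-0.001, 0.001, -1.0]]
force: [-2.2, -4.5, 0.6]
finger_gap: 0.0157
finger_force: 40.0
```

```bash
python3 m.py
```

```text
t 24.3 theta 3.754 tooth 8.96 Mz 0.137 F [-2.2 -4.5  0.6]
```

Emit:
apply_moves([
  [[0,0,0,0,0,-0.8,0],[0,0,0,0,0,0,0]],
])

```text
clock: 24.5
ee_pos: [0.586, -0.1305, 0.0371]
orientation: [[0.526, 0.851, -0.0], [0.851, -0.526, -0.001], [-0.001, 0.001, -1.0]]
force: [-2.5, -4.8, 0.1]
finger_gap: 0.016
finger_force: 39.9
```

```bash
python3 m.py; python3 -c "
from h import *
anvil();anvil()"
```

```text
t 24.5 theta 3.74 tooth 8.93 Mz -0.042 F [-2.5 -4.8  0.1]
anvil hist [ 0  0  0  0  0  0  0  0  0  0  0  0  0  0  0 11 39 12  2  3  0  0  0  0
  0  2  9] median <.11: 0.1033 89
t 24.55 theta 3.741 /tooth 8.93 F [-2.7 -4.9  0.3] M [-0.822  0.618 -0.022] grip 40.0 gap 0.0161 j6 0.251
anvil hist [ 0  0  0  0  0  0  0  0  0  0  0  0  0  0  0  7 38 18  2  4  1  0  0  0
  0  1  5] median <.11: 0.1034 91
t 24.6 theta 3.741 /tooth 8.93 F [-2.1 -5.2  1.2] M [-0.828  0.537 -0.025] grip 40.0 gap 0.0153 j6 0.251
```

The moment fell to about zero at θ ≈ 3.74, so the pawl on tooth 9 is now holding the load. Opening and retreating upward.

Emit:
apply_moves([
  [[0,0,0,0,0,0,0.4],[0,0,0,0,0,0,0.6],[0,0,0,0,0,0,0.6],[0,0,0,0,0,0,0.6],[0,0,0,0,0,0,0.6],[0,0,-2,0,0,0,0.6],[0,0,-4,0,0,0,0.6],[0,0,-4,0,0,0,0.6],[0,0,-4,0,0,0,0.6],[0,0,0,0,0,0,0.6]],
])

```text
clock: 25.6
ee_pos: [0.5901, -0.1305, 0.1851]
orientation: [[0.528, 0.849, 0.011], [0.85, -0.528, -0.003], [0.003, 0.011, -1.0]]
force: [0.8, 0.2, 0.6]
finger_gap: 0.0555
finger_force: 0.0
```

```bash
python3 -c "
from h import *
anvil();anvil()
s,d=manip.read_camera('scene'); cv2.imwrite('pics/c9.png',cv2.resize(s[210:350,260:440],(772,600)))
C=cloud('scene',d); hsv=cv2.cvtColor(s,cv2.COLOR_BGR2HSV)
m=(hsv[...,0]<16)&(hsv[...,1]>150)&(C[...,2]>.0865)&(C[...,2]<.095)&(abs(C[...,0]-.585)<.04)&(abs(C[...,1]+.127)<.04)
P=C[m];print(len(P),cv2.minAreaRect((P[:,:2]*1000).astype(np.float32)))"
```

```text
anvil hist [ 0  0  0  0  0  0  0  0  0  0  0  0  0  0  0 12 34 19  6  1  2  0  0  0
  0  2  5] median <.11: 0.1034 93
t 25.65 theta 3.743 /tooth 8.93 F [-0.4 -0.1  0.3] M [-0.061  0.145  0.008] grip 0.0 gap 0.056 j6 0.253
anvil hist [ 0  0  0  0  0  0  0  0  0  0  0  0  0  0  0  3 35 19  1  4  1  0  0  0
  0  1  4] median <.11: 0.1038 83
t 25.7 theta 3.743 /tooth 8.93 F [ 0.6  0.2 -0.5] M [-0.048  0.094 -0.006] grip 0.0 gap 0.056 j6 0.253
59 ((581.3222045898438, -131.09234619140625), (45.09598922729492, 11.105393409729004), 58.95979690551758)
```

View pics/c9.png

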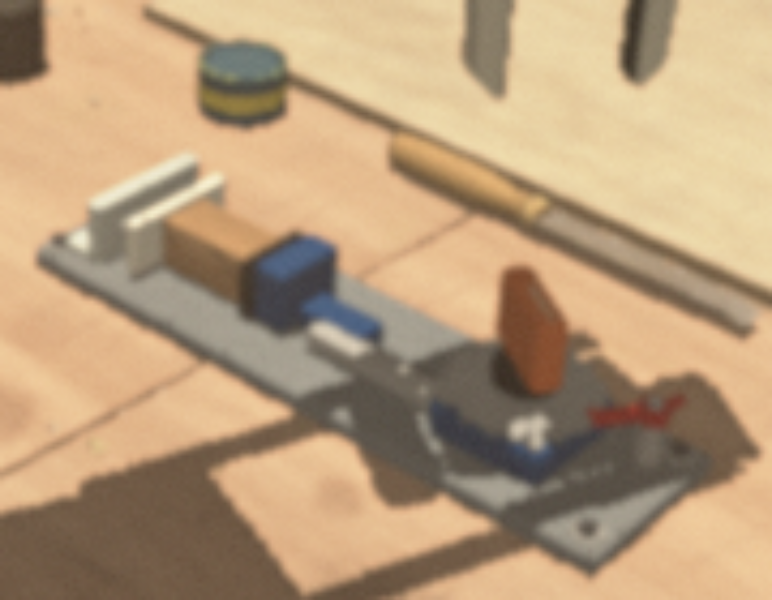

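The picture shows the offcut clamped between the jaw (crop (290,285)) and anvil (175,225), with the pawl seated and the bystanders in place. The anvil holds at about +5.6 mm after release, which lies in the 4.8–9.6 mm window for the second tooth. Handing in.

```bash
python3 -c "
from workcell import manip
print(manip.close_job())"
```

```text
the job is handed in; nothing more can be done
None
```

The offcut is clamped and the job is handed in. The pawl is on tooth 9, the second after contact at about 3.25 rad; contact fell only about 0.1 rad before tooth 8, so that count is the least certain part.

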